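# Nest the beakers in the steriliser carrier and clamp them

## Robot

A 7-joint arm with a two-finger parallel gripper is mounted at the origin on the work surface. World frame = base frame: x ahead of the robot, y to its left, z up, the work surface at z = 0. Lengths are in m, angles in rad, forces in N, time in s.
With the tool pointing down it reaches from about 0.4 to 0.85 m from the base axis. Payload 4.5 kg.
Tool frame: the origin (TCP) lies on the centre line of the jaws, within the pads' length; the fingertips stand 8 mm ahead of it and the grasp point (between the pads) lies 11 mm behind it (ctrl.tip_reach is the distance from the TCP to the fingertips, in m); z points along the fingers, y is the line along which they close (so a half turn about z gives the same grasp; the last joint's range is limited). The gripper opens to 85 mm and grips with 20 to 120 N. Pads are 22 mm wide; open, the fingers measure 114 mm over their backs; the gripper's body (76 mm by 85 mm) begins 54 mm behind the grasp point. The pads swing forward as they close: fully open they stand 13 mm farther back than shut.
Start: joints at [1.333, 0.689, -0.195, 1.565, 0.157, 0.902, -0.215], TCP at [0.168, -0.602, 0.239] pointing down, gripper open.
Joint ranges: [-3.01, 3.01], [-0.46, 2.08], [-1.47, 1.51], [0.13, 2.56], [-1, 4.14], [0.04, 2.09], [-2.66, 2.66]. Speed limits (rad/s): [2.57, 2.57, 3.14, 3.14, 3.14, 3.14, 3.14].

## Interface

Orientations are given as a 3x3 rotation matrix whose columns are the frame's x, y, z axes.
In Python, from workcell import ctrl, vision, ticket gives the robot as it stands.
- The arm moves only by the tool step_arm, never from a script. Its argument "series" is text: rows parted by semicolons, each of 6 numbers parted by spaces: the shift along the tool's x, y, z as a fraction of full scale, then the turn, a rotation vector about the tool's x, y, z as a fraction of full scale. A call has exactly 5 rows; each row is the pose to reach, as a shift and turn from the pose commanded when the call began, along the tool's axes at that moment; what a row does not reach only later rows make up. Full scale, the value 1, is 500 mm for a shift and 45 degrees for a turn. A row lasts 1/8 s, in which the tool goes at most 62.5 mm and 10.7 degrees, less where a joint would pass 70% of its speed; a pose out of reach is approached as far as the arm can. A call with a number of a shift or a turn outside -1 to 1 is refused whole. A call with a gripper value outside its range is refused whole. "grip" is the opening, from -1 (shut) to 1 (fully open), set as the call begins (left out, the last holds). The fingers move at their own pace and stop on an object; "grip_force" is the grip in N (left out, the last holds). Time passes only in rows, so rows that repeat a pose let the fingers close, or fill a call up. It gives the time, the measured TCP pose, the force, the opening and the grip force at its end, in the units of the state.
- ctrl.observe(): the state, without advancing time (a new reading comes with each control period).
- vision.camera(name): name is "side" or "top" or "wrist"; returns (picture, depth): 480x640x3 uint8, red, green, blue; 480x640 float32, m along the optical axis (not along the pixel's ray), 0 where there is no reading.
- vision.camera_info(name): a dict with "fx", "fy", "cx", "cy" (pixels), "k1" (the pictures are not rectified: a ray, as slopes to the right and down, at radius r is drawn at 1 + k1 r^2 times it, then the intrinsics apply), "rvec" (rotation vector, rad) and "tvec" (3), from world to camera coordinates, as OpenCV has them. Camera axes: x right, y down, z forward; pixel columns grow to the right and rows downward; lengths in m; the calibration is good to about 2 mm. A picture is of the moment at which its call begins: read the wrist's pose just before it. camera_info takes no time and is no camera call; for the wrist camera it gives the pose at the moment of the call.
- ticket.sign_off(): hands the job in; it is judged then, once.
The state is a dict: "time": time; "joints": joint angles; "joint_velocities": joint speeds; "tau": joint torques, N m; "position": TCP position; "orientation": TCP orientation; "wrist_force": force on the tool from outside, world axes, zero at the start; "wrist_torque": the same for the moment, N m; "grip_width": opening from 0.0 (shut) to 1.0 (fully open); "grip_force": force on a finger pad.
Only numpy, scipy, OpenCV 4.12 (cv2) and the standard library are available. Lean on these libraries where they do the work, as an engineer would, in place of code of your own. Each camera call takes 0.05 s, during which the arm holds its last target. There are 200 camera calls.

## Task

Nest the two loose tapered plastic beakers, one after the other, into the matching beaker that stands in the steel steriliser carrier, so that all three form one upright stack with each seated fully down in the one below. Then press the carrier's clamp lever down until it clicks over and stays down by itself. Leave everything else on the bench where it is.

Things in the scene. Friction and masses are not known exactly. Their poses are not given: they have to be found in the camera images.
- beaker_base: Off-white tapered plastic beaker, about 45 g: 40 mm across at the foot, 66 mm at 73 mm height, then a straight collar to the rim at 85 mm; wall 2.5 mm. Inner ribs reach 32 mm above its underside and carry the next beaker, which so stands 32 mm higher, with about 3 mm side play. Origin: centre of underside, z up. This one starts seated in the carrier and stays there.
- beaker_1: Off-white tapered plastic beaker, about 45 g: 40 mm across at the foot, 66 mm at 73 mm height, then a straight collar to the rim at 85 mm; wall 2.5 mm. Inner ribs reach 32 mm above its underside and carry the next beaker, which so stands 32 mm higher, with about 3 mm side play. Origin: centre of underside, z up. Loose on the bench at the start; either loose beaker may be nested first.
- beaker_2: Off-white tapered plastic beaker, about 45 g: 40 mm across at the foot, 66 mm at 73 mm height, then a straight collar to the rim at 85 mm; wall 2.5 mm. Inner ribs reach 32 mm above its underside and carry the next beaker, which so stands 32 mm higher, with about 3 mm side play. Origin: centre of underside, z up. Loose on the bench at the start; either loose beaker may be nested first.
- carrier: Steel steriliser carrier fixed to the bench: a plate 100 mm (its x) by 175 mm (its y, from -120 to +55 mm), 12 mm thick, with a ring of small 8 mm high stops round the beaker's foot. Origin: on the bench under the centre of the beaker seat. The clamp lever stands to its -y side.
- seat (a point): Centre of the beaker seat, on the plate, 12 mm above the bench.
- lever (a joint): Clamp lever angle, rad: 0 = raised by its spring (sloping up and outward), 0.6 = fully down, arm level. Resists with about 5 N at the paddle at first, easing, and springs back until 0.42; beyond that it clicks over and holds itself at 0.6. Below the pivot a rubber shoe swings in to the foot of the base beaker.
- lever_pivot (a point): Hinge axis of the lever, parallel to the carrier's x, 58 mm from the seat centre along the carrier's -y, 55 mm above the bench.
- lever_paddle (a point): Centre of the top face of the lever's black paddle (36 mm wide, 44 mm along the arm), the place to press. 100 mm from the pivot along the arm, 6 mm above the arm's line. Raised: about 137 mm out from the seat centre, 116 mm above the bench; down: 158 mm out, 61 mm above the bench.
- dishes: Two closed culture dishes, one on the other, joined as one piece, pale cream, 90 mm across, 30 mm high. Origin: centre of underside. A bystander.
- glass_beaker: Straight-sided clear glass beaker, 68 mm across, 95 mm high; not one of the tapered nesting beakers. Origin: centre of underside. A bystander.
- pen: White marker pen with black cap lying flat, 138 mm long along its x, 15 mm wide, 14 mm high. Origin: near mid-length, on the underside. A bystander.
- wash_bottle: White bottle with blue cap, 60 mm across, 170 mm high. Origin: centre of underside. A bystander.

How it is judged:
By the outcome, as a careful person would: the job done as asked, in the order asked, and still so for the second after the job is handed in, with the robot touching nothing.
It also fails if it takes over 64 s, if anything falls off the work surface, if the arm or the gripper's body presses on something with over 40 N, if the wrist force passes 120 N, or if a joint passes its speed limit or range.

## Working session

There is one attempt and no reset: what is moved stays moved. The work goes in short steps, Python scripts to look and compute and a tool call to move; the robot and the scene stay as the last step left them, time stands still between calls to the robot, and variables do not carry over. Pictures are saved under pics/ and viewed, at most 10 in all, crops included, and the job is handed in when it is done.

Besides the shell and the picture viewer there is one more tool, called after "Call:" by a JSON object that holds its "name" and its "arguments". step_arm: Moves the arm, as the interface text tells. Its arguments: {"type":"object","properties":{"series":{"type":"string"},"grip":{"type":"number"},"grip_force":{"type":"number"}},"required":["series"]}

```bash
ls; mkdir -p pics; python3 - <<'E'
from workcell import ctrl,vision
import cv2,numpy as np
s=ctrl.observe();print(s)
for n in("top","side"):
    p,d=vision.camera(n);cv2.imwrite(f"pics/{n}0.png",p[:,:,::-1]);np.savez(f"pics/{n}0.npz",p=p,d=d);print(n,vision.camera_info(n),(d>0).mean())
E
```

```text
pics
{'time': 0.0, 'joints': array([ 1.33276893,  0.69000016, -0.19453328,  1.56636949,  0.15737128,
        0.90249973, -0.21510617]), 'joint_velocities': array([-0.00125797,  0.00291815,  0.00171739, -0.00038417, -0.00131792,
        0.0008054 ,  0.00086304]), 'tau': array([ 5.82791654e-04, -5.39617610e+01, -1.26641270e+00, -1.58542621e+01,
        9.06474976e-03,  9.54532268e-03, -7.35054641e-06]), 'position': array([ 0.1675785 , -0.60144468,  0.23846767]), 'orientation': array([[ 9.63244074e-01,  2.68626879e-01, -6.73848411e-04],
       [ 2.68627664e-01, -9.63242500e-01,  1.75067110e-03],
       [-1.78802115e-04, -1.86733788e-03, -9.99998241e-01]]), 'wrist_force': array([-0.25950271,  0.25773944, -0.97416599]), 'wrist_torque': array([ 0.05250878, -0.03154421, -0.02284991]), 'grip_force': 0.0, 'grip_width': 0.9972815459169727}
top {'fx': 438.6165242175663, 'fy': 438.6165242175663, 'cx': 319.7499432295182, 'cy': 239.2288474508436, 'k1': 0.03524734098291376, 'rvec': array([ 2.19537879, -2.18157565,  0.07542634]), 'tvec': array([-0.0896252 ,  0.5788421 ,  0.97461278])} 0.9961328125
side {'fx': 450.9735507192677, 'fy': 450.9735507192677, 'cx': 325.88221295729613, 'cy': 240.4702523873494, 'k1': 0.012810703413808008, 'rvec': array([ 2.26795826, -0.30008885,  0.12784174]), 'tvec': array([-0.56806355,  0.15501784,  0.91982649])} 0.99603515625
```

View pics/top0.png

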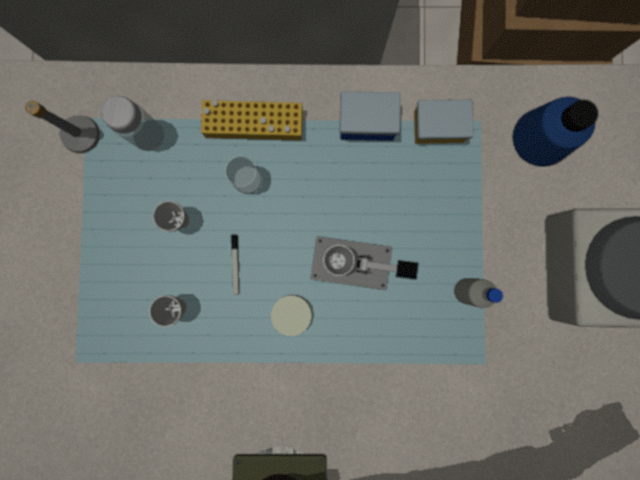

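View pics/side0.png

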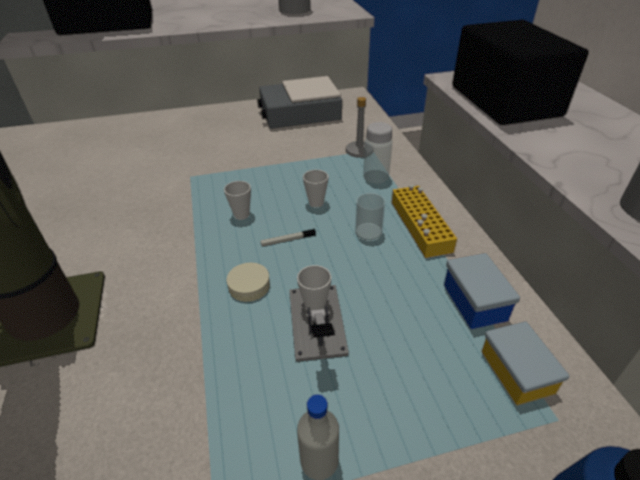

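Top view: the loose beakers are at about (170,216) and (167,310), the base beaker in the carrier at (339,261) and the paddle at (407,269). The wash bottle is at (485,293), the dishes at (291,316), the pen at (235,265) and the glass at (247,180). The side view shows the same layout, with all three beakers upright.

```bash
cat > h.py <<'E'
import numpy as np,cv2
from workcell import ctrl,vision
def rays(i):
    K=np.array([[i['fx'],0,i['cx']],[0,i['fy'],i['cy']],[0,0,1]])
    R=cv2.Rodrigues(i['rvec'])[0]; return K,R,np.array([i['k1'],0,0,0,0.]),-R.T@i['tvec']
def cloud(i,d):
    K,R,D,c=rays(i); v,u=np.mgrid[:480,:640]
    n=cv2.undistortPoints(np.stack([u,v],-1).reshape(-1,1,2).astype(float),K,D).reshape(480,640,2)
    P=np.dstack([n,np.ones((480,640))])*d[...,None]
    return P@R+c
def onplane(i,uv,z):
    K,R,D,c=rays(i); n=cv2.undistortPoints(np.array(uv,float).reshape(-1,1,2),K,D).reshape(-1,2)
    r=np.c_[n,np.ones(len(n))]@R; return c+r*((z-c[2])/r[:,2:])
def circ(P):
    A=np.c_[2*P[:,:2],np.ones(len(P))];x=np.linalg.lstsq(A,(P[:,:2]**2).sum(1),rcond=None)[0]
    return x[:2],np.sqrt(x[2]+x[:2]@x[:2])
E
python3 - <<'E'
from h import *
print('tip',ctrl.tip_reach)
for n in('top','side'):
    f=np.load(f'pics/{n}0.npz');i=vision.camera_info(n);W=cloud(i,f['d']);p=f['p'];hsv=cv2.cvtColor(p,cv2.COLOR_RGB2HSV)
    np.save(f'pics/W{n}.npy',W)
    pts=dict(b1=(170,216),b2=(167,310),base=(339,261),dish=(291,316),glass=(247,180),bottle=(120,115),bottle2=(492,295),pen=(235,265),pad=(407,269)) if n=='top' else dict(b1=(317,190),b2=(239,200),base=(314,285),pad=(321,330),bottle2=(317,440))
    for k,(u,v) in pts.items():
        w=W[v-30:v+31,u-30:u+31][:, :].reshape(-1,3)
        c=onplane(i,[(u,v)],.08)[0]
        m=(w[:,2]>(.088 if k=='base' else .075))&(w[:,2]<.25)
        if k=='dish':m=(w[:,2]>.02)&(w[:,2]<.05)
        if k=='pad': m=(w[:,2]>.09)&(hsv[v-30:v+31,u-30:u+31].reshape(-1,3)[:,2]<45)
        if k=='pen': m=(w[:,2]>.008)
        q=w[m]
        if len(q)<5: print(n,k,'few',len(q),c);continue
        print(n,k,len(q),'mean',q.mean(0).round(4),'min',q.min(0).round(3),'max',q.max(0).round(3),'circ',[np.round(x,4) for x in circ(q)])
E
```

```text
tip 0.008
top b1 199 mean [0.6226 0.2363 0.0823] min [0.59  0.202 0.075] max [0.655 0.269 0.088] circ [array([0.6223, 0.235 ]), np.float64(0.0318)]
top b2 208 mean [0.4246 0.2358 0.0823] min [0.392 0.203 0.075] max [0.456 0.269 0.088] circ [array([0.4244, 0.2358]), np.float64(0.0318)]
top base 119 mean [ 0.532  -0.1263  0.096 ] min [ 0.5   -0.156  0.088] max [ 0.562 -0.093  0.102] circ [array([ 0.5309, -0.1243]), np.float64(0.0314)]
top dish 1282 mean [ 0.4092 -0.0222  0.0288] min [ 0.366 -0.065  0.02 ] max [0.454 0.021 0.035] circ [array([ 0.4092, -0.0222]), np.float64(0.0316)]
top glass 284 mean [0.7183 0.0835 0.089 ] min [0.684 0.049 0.075] max [0.751 0.116 0.099] circ [array([0.7168, 0.0824]), np.float64(0.0321)]
top bottle 1638 mean [0.8122 0.3046 0.1377] min [0.782 0.276 0.075] max [0.855 0.347 0.16 ] circ [array([0.816 , 0.3093]), np.float64(0.0273)]
top bottle2 841 mean [ 0.4666 -0.4098  0.1259] min [ 0.437 -0.444  0.075] max [ 0.494 -0.39   0.174] circ [array([ 0.4661, -0.4138]), np.float64(0.0188)]
top pen 369 mean [0.5231 0.1018 0.0394] min [ 0.454 -0.084  0.008] max [0.58
[... 250 characters left out ...]
0813] min [0.589 0.2   0.075] max [0.654 0.269 0.088] circ [array([0.6212, 0.2332]), np.float64(0.0315)]
side b2 211 mean [0.4224 0.2336 0.0808] min [0.39  0.198 0.075] max [0.455 0.27  0.087] circ [array([0.4222, 0.2345]), np.float64(0.0316)]
side base 312 mean [ 0.5299 -0.1279  0.0939] min [ 0.497 -0.16   0.088] max [ 0.563 -0.092  0.101] circ [array([ 0.53 , -0.127]), np.float64(0.0315)]
side pad 266 mean [ 0.5093 -0.2728  0.1237] min [ 0.401 -0.721  0.106] max [ 0.53  -0.244  0.715] circ [array([ 0.4479, -0.4587]), np.float64(0.1985)]
side bottle2 1761 mean [ 0.4612 -0.4355  0.1168] min [ 0.434 -0.452  0.075] max [ 0.493 -0.396  0.173] circ [array([ 0.4629, -0.4277]), np.float64(0.0201)]
```

Call:
{"name": "step_arm", "arguments": {"series": "0.07 -0.072 0 0 0 -0.2; 0.14 -0.144 0 0 0 -0.4; 0.21 -0.216 0 0 0 -0.6; 0.28 -0.288 0 0 0 -0.8; 0.35 -0.36 0 0 0 -1", "grip": 1, "grip_force": 40}}

```text
time: 0.72
position: [0.2885, -0.3801, 0.2392]
orientation: [[0.487, 0.873, -0.0], [0.873, -0.487, 0.0], [0.0, -0.0, -1.0]]
wrist_force: [0.9, 0.3, -0.6]
grip_width: 0.998
grip_force: 0.0
```

Call:
{"name": "step_arm", "arguments": {"series": "0.12 0 0 0 0 -0.2; 0.24 0 0 0 0 -0.4; 0.36 0 0 0 0 -0.6; 0.48 0 0 0 0 -0.65; 0.6 0 0 0 0 -0.65"}}

```text
time: 1.35
position: [0.436, -0.1189, 0.2391]
orientation: [[0.003, 1.0, -0.0], [1.0, -0.003, -0.0], [-0.0, -0.0, -1.0]]
wrist_force: [1.3, -0.8, -0.1]
grip_width: 0.999
grip_force: 0.0
```

Call:
{"name": "step_arm", "arguments": {"series": "0.1 0.053 0.01 0 0 0; 0.2 0.106 0.02 0 0 0; 0.31 0.16 0.04 0 0 0; 0.42 0.22 0.07 0 0 0; 0.53 0.28 0.1 0 0 0"}}

```text
time: 1.98
position: [0.5751, 0.1424, 0.1894]
orientation: [[0.003, 1.0, -0.0], [1.0, -0.003, -0.001], [-0.001, -0.0, -1.0]]
wrist_force: [0.8, 0.1, -0.0]
grip_width: 0.999
grip_force: 0.0
```

Call:
{"name": "step_arm", "arguments": {"series": "0.06 0.03 0.02 0 0 0; 0.12 0.06 0.05 0 0 0; 0.177 0.092 0.08 0 0 0; 0.177 0.092 0.1 0 0 0; 0.177 0.092 0.1 0 0 0"}}

```text
time: 2.6
position: [0.6197, 0.2276, 0.1388]
orientation: [[0.003, 1.0, -0.003], [1.0, -0.003, -0.003], [-0.003, -0.003, -1.0]]
wrist_force: [-0.2, -0.4, 0.3]
grip_width: 0.999
grip_force: 0.0
```

```bash
python3 - <<'E'
from h import *
i=vision.camera_info('wrist');p,d=vision.camera('wrist');s=ctrl.observe();print(s['position'],s['joints'].round(3),s['orientation'].round(4).tolist())
cv2.imwrite('pics/w1.png',p[:,:,::-1]);W=cloud(i,d);np.save('pics/w1.npy',W)
m=(W[...,2]>.08)&(W[...,2]<.092)&(np.hypot(W[...,0]-.622,W[...,1]-.235)<.05);q=W[m];print(len(q),q.mean(0),circ(q))
E
```

```text
[0.62025512 0.22745118 0.13967577] [-0.207  0.88  -0.416  1.524  0.436  0.833 -0.79 ] [[0.0041, 1.0, -0.0014], [1.0, -0.0041, -0.0021], [-0.0022, -0.0014, -1.0]]
2202 [0.62293306 0.23669971 0.08401958] (array([0.62281261, 0.23789488]), np.float64(0.03134769591003692))
```

View pics/w1.png

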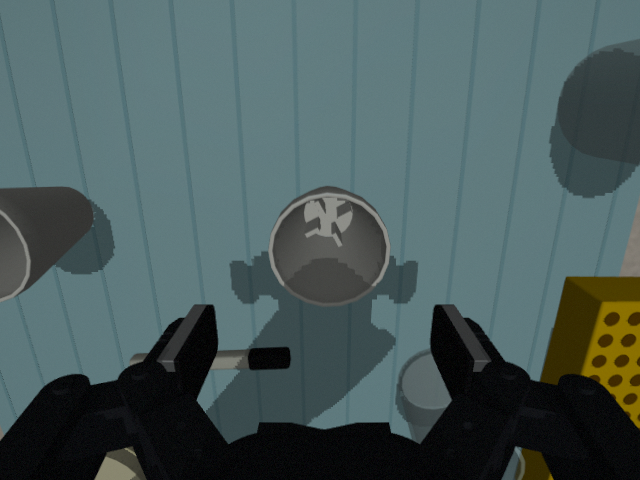

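The wrist view shows the beaker rim centred at (329,249) between the open jaws; the TCP is about 8 mm short in y. I'll correct that, descend and grip.

Call:
{"name": "step_arm", "arguments": {"series": "0.017 0.004 0 0 0 0; 0.017 0.004 0.05 0 0 0; 0.017 0.004 0.1 0 0 0; 0.017 0.004 0.151 0 0 0; 0.017 0.004 0.151 0 0 0"}}

```text
time: 3.28
position: [0.6217, 0.237, 0.0635]
orientation: [[0.003, 1.0, -0.003], [1.0, -0.003, -0.002], [-0.002, -0.003, -1.0]]
wrist_force: [-0.2, -1.0, 0.7]
grip_width: 1.0
grip_force: 0.0
```

Call:
{"name": "step_arm", "arguments": {"series": "0 0 0 0 0 0;0 0 0 0 0 0;0 0 0 0 0 0;0 0 0 0 0 0;0 0 0 0 0 0", "grip": -1, "grip_force": 25}}

```text
time: 3.9
position: [0.6237, 0.2384, 0.0666]
orientation: [[0.003, 1.0, 0.002], [1.0, -0.003, 0.001], [0.001, 0.002, -1.0]]
wrist_force: [-1.1, -0.5, 5.9]
grip_width: 0.764
grip_force: 28.0
```

Call:
{"name": "step_arm", "arguments": {"series": "0 0 -0.06 0 0 0; 0 0 -0.16 0 0 0; -0.02 -0.005 -0.25 0 0 0; -0.1 -0.025 -0.28 0 0 0; -0.2 -0.05 -0.28 0 0 0"}}

```text
time: 4.53
position: [0.5985, 0.1385, 0.2071]
orientation: [[0.001, 1.0, 0.005], [1.0, -0.001, 0.002], [0.002, 0.005, -1.0]]
wrist_force: [-0.3, -0.4, -0.8]
grip_width: 0.766
grip_force: 28.3
```

Call:
{"name": "step_arm", "arguments": {"series": "-0.1 -0.026 0 0 0 0; -0.2 -0.052 0 0 0 0; -0.3 -0.077 0 0 0 0; -0.4 -0.103 0 0 0 0; -0.46 -0.12 0 0 0 0"}}

```text
time: 5.15
position: [0.5358, -0.0956, 0.205]
orientation: [[0.007, 1.0, 0.0], [1.0, -0.007, -0.002], [-0.002, 0.0, -1.0]]
wrist_force: [-0.7, 0.2, -0.4]
grip_width: 0.765
grip_force: 28.3
```

```bash
cat > m.py <<'E'
from h import *
import sys
def meas(tag,ztop_hold,ztop_base,save=True):
    s=ctrl.observe();x,y=s['position'][:2]
    out={}
    for n in('top','side','wrist'):
        s=ctrl.observe();i=vision.camera_info(n);p,d=vision.camera(n);cv2.imwrite(f'pics/{tag}_{n}.png',p[:,:,::-1]);W=cloud(i,d);np.savez(f'pics/{tag}_{n}.npz',W=W,p=p,d=d)
        for nm,z,c in(('hold',ztop_hold,(x,y)),('base',ztop_base,(.5305,-.126))):
            m=(abs(W[...,2]-z)<.006)&(np.hypot(W[...,0]-c[0],W[...,1]-c[1])<.037)&(p.mean(2)>60);q=W[m]
            if len(q)>30:
                C,r=circ(q);print(n,nm,len(q),C.round(4),round(r,4),'z',q[:,2].mean().round(4))
            else: print(n,nm,len(q))
    print(s['time'],s['position'].round(4),s['orientation'].round(3).tolist(),s['wrist_force'].round(1),s['grip_width'])
E
python3 - <<'E'
from m import *
s=ctrl.observe();z=s['position'][2]
meas('n1',z+.021,.097)
E
```

```text
top hold 0
top base 0
side hold 119 [ 0.5345 -0.104 ] 0.031 z 0.2227
side base 245 [ 0.53   -0.1272] 0.0314 z 0.0954
wrist hold 4315 [ 0.5359 -0.0975] 0.0313 z 0.2226
wrist base 469 [ 0.5313 -0.1228] 0.0317 z 0.0955
5.25 [ 0.5353 -0.0976  0.2048] [[0.011, 1.0, -0.001], [1.0, -0.011, -0.004], [-0.004, -0.001, -1.0]] [-0.3 -0.1  0.1] 0.7656402349908588
```

```bash
python3 - <<'E'
import cv2
p=cv2.imread('pics/n1_side.png');w=cv2.imread('pics/n1_wrist.png')
a=cv2.resize(p[150:390,220:420],(400,480));cv2.imwrite('pics/v1.png',cv2.hconcat([a,cv2.resize(w[:, 80:560],(400,480))]))
E
```

```text
(no output)
```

View pics/v1.png

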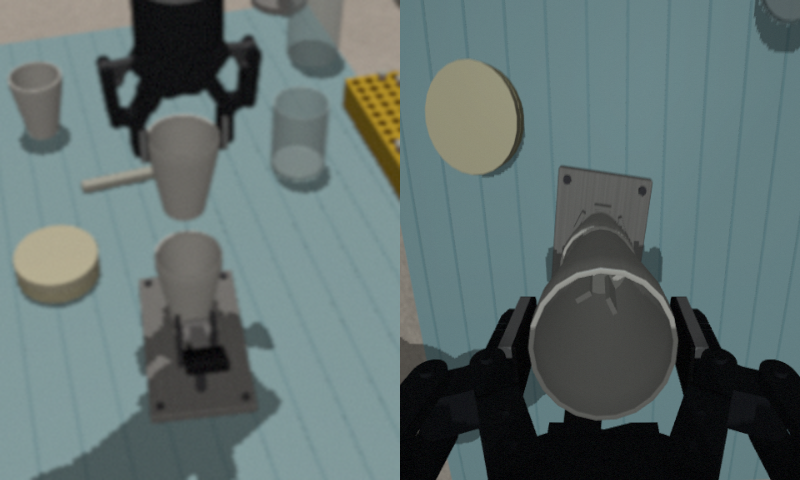

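Both halves of the picture show the held beaker upright in the jaws, directly above the carrier's base beaker with a small y offset. I'll line it up and lower it.

Call:
{"name": "step_arm", "arguments": {"series": "-0.03 -0.005 0 0 0 0; -0.052 -0.009 0 0 0 0; -0.052 -0.009 0.04 0 0 0; -0.052 -0.009 0.09 0 0 0; -0.052 -0.009 0.12 0 0 0"}}

```text
time: 5.92
position: [0.5318, -0.1181, 0.1436]
orientation: [[0.003, 1.0, -0.001], [1.0, -0.003, -0.0], [-0.0, -0.001, -1.0]]
wrist_force: [-0.2, -0.4, -0.8]
grip_width: 0.766
grip_force: 28.3
```

Call:
{"name": "step_arm", "arguments": {"series": "0 0 0.015 0 0 0; 0 0 0.03 0 0 0; 0 0 0.045 0 0 0; 0 0 0.055 0 0 0; 0 0 0.06 0 0 0"}}

```text
time: 6.55
position: [0.5322, -0.118, 0.1145]
orientation: [[0.003, 1.0, 0.0], [1.0, -0.003, -0.0], [-0.0, 0.0, -1.0]]
wrist_force: [-0.5, -0.4, -0.1]
grip_width: 0.771
grip_force: 28.3
```

Call:
{"name": "step_arm", "arguments": {"series": "-0.005 -0.001 0 0 0 0; -0.01 -0.002 0 0 0 0; -0.01 -0.002 0.003 0 0 0; -0.01 -0.002 0.006 0 0 0; -0.01 -0.002 0.009 0 0 0"}}

```text
time: 7.18
position: [0.5315, -0.1228, 0.1105]
orientation: [[0.003, 1.0, 0.001], [1.0, -0.003, -0.0], [-0.0, 0.001, -1.0]]
wrist_force: [-1.1, 1.2, 7.2]
grip_width: 0.768
grip_force: 28.8
```

Call:
{"name": "step_arm", "arguments": {"series": "0 0 0 0 0 0; 0 0 0 0 0 0; 0 0 0 0 0 0; 0 0 -0.04 0 0 0; 0 0 -0.12 0 0 0", "grip": 1}}

```text
time: 7.8
position: [0.5299, -0.123, 0.1696]
orientation: [[0.003, 1.0, -0.004], [1.0, -0.003, 0.0], [0.0, -0.004, -1.0]]
wrist_force: [0.2, -0.3, -0.5]
grip_width: 1.0
grip_force: 0.0
```

Call:
{"name": "step_arm", "arguments": {"series": "0.02 0 -0.08 0 0 0; 0.1 -0.03 -0.08 0 0 0; 0.2 -0.06 -0.08 0 0 0; 0.3 -0.09 -0.08 0 0 0; 0.4 -0.12 -0.08 0 0 0"}}

```text
time: 8.43
position: [0.4713, 0.0786, 0.2103]
orientation: [[0.003, 1.0, 0.0], [1.0, -0.003, 0.0], [0.0, 0.0, -1.0]]
wrist_force: [0.0, 0.6, -0.5]
grip_width: 1.003
grip_force: 0.0
```

```bash
python3 - <<'E'
from m import *
i=vision.camera_info('top')
meas('r1',.0843,.128)
E
```

```text
top hold 0
top base 136 [ 0.5313 -0.1244] 0.0314 z 0.1285
side hold 0
side base 278 [ 0.5303 -0.1271] 0.0315 z 0.1271
wrist hold 0
wrist base 0
8.525 [0.4702 0.0844 0.2109] [[-0.008, 1.0, 0.001], [1.0, 0.008, 0.005], [0.005, 0.001, -1.0]] [-0.2  0.1  0.3] 1.00045805319879
```

The first beaker is seated: its rim is at z = 128.5 mm (129 mm expected) and concentric with the base. Next is the second beaker.

Call:
{"name": "step_arm", "arguments": {"series": "0.1 -0.03 0 0 0 0; 0.2 -0.06 0.04 0 0 0; 0.28 -0.085 0.08 0 0 0; 0.32 -0.094 0.12 0 0 0; 0.32 -0.094 0.14 0 0 0"}}

```text
time: 9.2
position: [0.4253, 0.2377, 0.1393]
orientation: [[0.002, 1.0, -0.0], [1.0, -0.002, -0.0], [-0.0, -0.0, -1.0]]
wrist_force: [0.2, -0.4, -0.0]
grip_width: 0.998
grip_force: 0.0
```

Call:
{"name": "step_arm", "arguments": {"series": "0 0 0 0 0 0;0 0 0 0 0 0;0 0 0 0 0 0;0 0 0 0 0 0;0 0 0 0 0 0"}}

```text
time: 9.82
position: [0.4254, 0.2372, 0.1404]
orientation: [[0.003, 1.0, 0.0], [1.0, -0.003, 0.0], [0.0, 0.0, -1.0]]
wrist_force: [-0.8, -0.2, -0.0]
grip_width: 0.998
grip_force: 0.0
```

```bash
python3 - <<'E'
from m import *
i=vision.camera_info('wrist');p,d=vision.camera('wrist');s=ctrl.observe();print(s['position'],s['orientation'].round(3).tolist())
cv2.imwrite('pics/w2.png',p[:,:,::-1]);W=cloud(i,d)
m=(W[...,2]>.08)&(W[...,2]<.092)&(np.hypot(W[...,0]-.424,W[...,1]-.237)<.05);q=W[m];print(len(q),circ(q),s['joints'].round(2))
E
```

```text
[0.42536687 0.23731069 0.14032795] [[0.003, 1.0, 0.0], [1.0, -0.003, 0.0], [0.0, 0.0, -1.0]]
2159 (array([0.42335247, 0.23883648]), np.float64(0.031376527563293004)) [-0.39  0.69 -0.34  2.06  0.5   0.46 -1.12]
```

Call:
{"name": "step_arm", "arguments": {"series": "0.002 -0.003 0.02 0 0 0; 0.002 -0.003 0.07 0 0 0; 0.002 -0.003 0.12 0 0 0; 0.002 -0.003 0.153 0 0 0; 0.002 -0.003 0.153 0 0 0"}}

```text
time: 10.5
position: [0.4227, 0.238, 0.0623]
orientation: [[0.002, 1.0, -0.002], [1.0, -0.002, -0.002], [-0.002, -0.002, -1.0]]
wrist_force: [-0.1, -0.5, 0.0]
grip_width: 0.997
grip_force: 0.0
```

Call:
{"name": "step_arm", "arguments": {"series": "0 0 0 0 0 0;0 0 0 0 0 0;0 0 0 0 0 0;0 0 0 0 0 0;0 0 0 0 0 0", "grip": -1, "grip_force": 25}}

```text
time: 11.12
position: [0.424, 0.2386, 0.0643]
orientation: [[0.003, 1.0, 0.001], [1.0, -0.003, 0.001], [0.001, 0.001, -1.0]]
wrist_force: [-1.3, -0.5, 6.9]
grip_width: 0.774
grip_force: 28.2
```

Call:
{"name": "step_arm", "arguments": {"series": "0 0 -0.06 0 0 0; 0 0 -0.15 0 0 0; -0.02 0.005 -0.24 0 0 0; -0.1 0.03 -0.3 0 0 0; -0.2 0.06 -0.32 0 0 0"}}

```text
time: 11.75
position: [0.4548, 0.1385, 0.2258]
orientation: [[0.001, 1.0, 0.004], [1.0, -0.001, 0.002], [0.002, 0.004, -1.0]]
wrist_force: [0.6, -0.6, -1.5]
grip_width: 0.767
grip_force: 28.4
```

Call:
{"name": "step_arm", "arguments": {"series": "-0.11 0.033 0 0 0 0; -0.22 0.066 0 0 0 0; -0.33 0.1 0 0 0 0; -0.43 0.13 0 0 0 0; -0.5 0.155 0 0 0 0"}}

```text
time: 12.38
position: [0.5301, -0.1155, 0.2235]
orientation: [[0.007, 1.0, -0.0], [1.0, -0.007, -0.001], [-0.001, -0.0, -1.0]]
wrist_force: [-0.2, 0.6, 0.0]
grip_width: 0.774
grip_force: 28.4
```

Call:
{"name": "step_arm", "arguments": {"series": "-0.02 0 0 0 0 0;-0.02 0 0 0 0 0;-0.02 0 0 0 0 0;-0.02 0 0 0 0 0;-0.02 0 0 0 0 0"}}

```text
time: 13.0
position: [0.5302, -0.121, 0.2238]
orientation: [[0.001, 1.0, 0.0], [1.0, -0.001, 0.0], [0.0, 0.0, -1.0]]
wrist_force: [-0.5, 0.2, 0.0]
grip_width: 0.772
grip_force: 28.4
```

```bash
python3 - <<'E'
from m import *
s=ctrl.observe();z=s['position'][2]
meas('n2',z+.019,.128)
E
```

```text
top hold 0
top base 0
side hold 362 [ 0.5295 -0.1252] 0.0316 z 0.242
side base 222 [ 0.5302 -0.127 ] 0.0314 z 0.1271
wrist hold 6486 [ 0.5308 -0.1207] 0.0313 z 0.2422
wrist base 888 [ 0.5314 -0.1227] 0.0313 z 0.1281
13.1 [ 0.5302 -0.1215  0.2238] [[0.002, 1.0, 0.0], [1.0, -0.002, -0.0], [-0.0, 0.0, -1.0]] [-0.4 -0.6 -0.3] 0.7728206066752491
```

Call:
{"name": "step_arm", "arguments": {"series": "-0.004 0.001 0 0 0 0; -0.004 0.001 0.03 0 0 0; -0.004 0.001 0.07 0 0 0; -0.004 0.001 0.11 0 0 0; -0.004 0.001 0.135 0 0 0"}}

```text
time: 13.78
position: [0.5298, -0.124, 0.1545]
orientation: [[0.003, 1.0, -0.002], [1.0, -0.003, 0.0], [0.0, -0.002, -1.0]]
wrist_force: [0.2, 0.1, -0.0]
grip_width: 0.773
grip_force: 28.4
```

Call:
{"name": "step_arm", "arguments": {"series": "0 0 0.01 0 0 0; 0 0 0.018 0 0 0; 0 0 0.023 0 0 0; 0 0 0.027 0 0 0; 0 0 0.029 0 0 0"}}

```text
time: 14.4
position: [0.5309, -0.124, 0.1419]
orientation: [[0.003, 1.0, 0.001], [1.0, -0.003, -0.0], [-0.0, 0.001, -1.0]]
wrist_force: [0.1, 0.9, -1.2]
grip_width: 0.775
grip_force: 28.4
```

Call:
{"name": "step_arm", "arguments": {"series": "0 0 0.001 0 0 0; 0 0 0.002 0 0 0; 0 0 0.003 0 0 0; 0 0 0.004 0 0 0; 0 0 0.005 0 0 0"}}

```text
time: 15.02
position: [0.5312, -0.1236, 0.1401]
orientation: [[0.003, 1.0, 0.001], [1.0, -0.003, -0.0], [-0.0, 0.001, -1.0]]
wrist_force: [-0.7, 0.6, 11.1]
grip_width: 0.776
grip_force: 29.1
```

Call:
{"name": "step_arm", "arguments": {"series": "0 0 -0.001 0 0 0; 0 0 -0.002 0 0 0; 0 0 -0.002 0 0 0; 0 0 -0.04 0 0 0; 0 0 -0.12 0 0 0", "grip": 1}}

```text
time: 15.65
position: [0.5293, -0.124, 0.1984]
orientation: [[0.003, 1.0, -0.004], [1.0, -0.003, 0.001], [0.001, -0.004, -1.0]]
wrist_force: [0.3, 1.2, -0.2]
grip_width: 1.0
grip_force: 0.0
```

Call:
{"name": "step_arm", "arguments": {"series": "0 0 -0.05 0 0 0; -0.1 0 -0.06 0 0 0; -0.2 -0.02 -0.06 0 0 0; -0.27 -0.036 -0.06 0 0 0; -0.28 -0.038 -0.06 0 0 0"}}

```text
time: 16.27
position: [0.5095, -0.2677, 0.2286]
orientation: [[0.009, 1.0, -0.002], [1.0, -0.009, -0.002], [-0.002, -0.002, -1.0]]
wrist_force: [-0.1, 1.2, -0.7]
grip_width: 0.998
grip_force: 0.0
```

Call:
{"name": "step_arm", "arguments": {"series": "0 0 0 0 0 0;0 0 0 0 0 0;0 0 0 0 0 0;0 0 0 0 0 0;0 0 0 0 0 0", "grip": -1}}

```text
time: 16.9
position: [0.5113, -0.2636, 0.2293]
orientation: [[0.003, 1.0, 0.0], [1.0, -0.003, -0.0], [-0.0, 0.0, -1.0]]
wrist_force: [0.2, -0.4, -0.0]
grip_width: -0.0
grip_force: 0.0
```

```bash
python3 - <<'E'
from m import *
meas('r2',.085,.160)
f=np.load('pics/r2_wrist.npz');W=f['W'];
f=np.load('pics/r2_side.npz');W=f['W'];v=f['p'].max(2);m=(v<60)&(abs(W[...,2]-.116)<.03)&(np.hypot(W[...,0]-.511,W[...,1]+.262)<.05)
q=W[m];print(len(q),q.mean(0),q.min(0),q.max(0))
a=cv2.imread('pics/r2_side.png');w=cv2.imread('pics/r2_wrist.png');cv2.imwrite('pics/v2.png',cv2.hconcat([cv2.resize(a[150:390,220:420],(400,480)),cv2.resize(w,(400,480))]))
E
```

```text
top hold 4
top base 145 [ 0.5315 -0.1242] 0.0314 z 0.1604
side hold 1
side base 12
wrist hold 3
wrist base 1053 [ 0.5313 -0.1238] 0.0312 z 0.1608
17.0 [ 0.5113 -0.2638  0.2292] [[0.003, 1.0, 0.0], [1.0, -0.003, -0.0], [-0.0, 0.0, -1.0]] [-0.6  0.2 -0.1] 0.0023702703484821176
273 [ 0.50993818 -0.27102405  0.1213005 ] [ 0.49165378 -0.28606692  0.10603232] [ 0.53073713 -0.24466044  0.13109487]
```

View pics/v2.png

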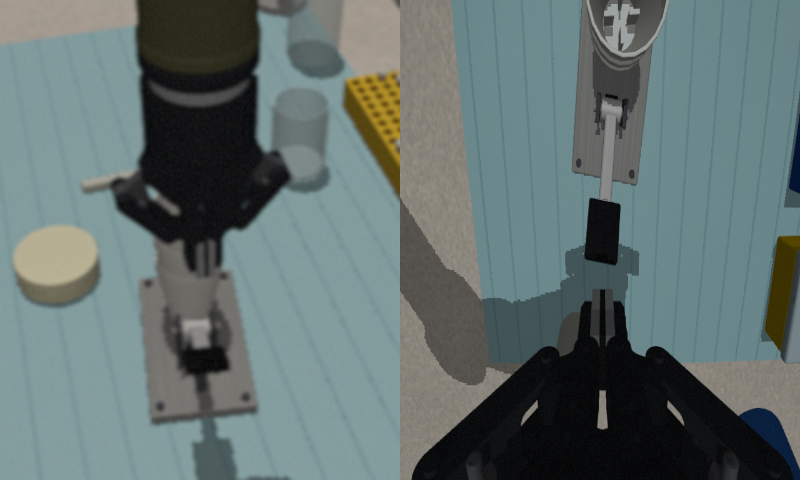

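The side and top views show a concentric stack with its rim at 160.5 mm (161 mm expected). In the wrist view the black paddle at about (603,230) is just ahead of the shut fingertips. Now I'll press the lever.

Call:
{"name": "step_arm", "arguments": {"series": "0 0 0.06 0 0 0; 0 0 0.12 0 0 0; 0 0 0.17 0 0 0; 0 0 0.19 0 0 0; 0 0 0.2 0 0 0"}}

```text
time: 17.68
position: [0.5114, -0.2639, 0.1295]
orientation: [[0.003, 1.0, 0.0], [1.0, -0.003, -0.0], [-0.0, 0.0, -1.0]]
wrist_force: [-1.3, 1.2, 4.0]
grip_width: 0.002
grip_force: 2.3
```

Call:
{"name": "step_arm", "arguments": {"series": "-0.004 0 0.015 0 0 0; -0.01 -0.001 0.03 0 0 0; -0.016 -0.002 0.045 0 0 0; -0.021 -0.003 0.06 0 0 0; -0.025 -0.003 0.075 0 0 0"}}

```text
time: 18.3
position: [0.5098, -0.2765, 0.0913]
orientation: [[0.003, 1.0, 0.0], [1.0, -0.003, 0.0], [0.0, 0.0, -1.0]]
wrist_force: [0.2, 0.0, 0.4]
grip_width: -0.0
grip_force: 0.1
```

Call:
{"name": "step_arm", "arguments": {"series": "-0.002 0 0.012 0 0 0; -0.004 0 0.024 0 0 0; -0.006 0 0.034 0 0 0; -0.006 0 0.041 0 0 0; -0.006 0 0.045 0 0 0"}}

```text
time: 18.92
position: [0.5097, -0.2793, 0.0691]
orientation: [[0.003, 1.0, -0.0], [1.0, -0.003, 0.0], [0.0, -0.0, -1.0]]
wrist_force: [-1.2, 0.6, 9.0]
grip_width: -0.004
grip_force: 4.7
```

Call:
{"name": "step_arm", "arguments": {"series": "0 0 0 0 0 0; 0 0 -0.03 0 0 0; 0 0 -0.1 0 0 0; 0 0 -0.2 0 0 0; 0 0 -0.3 0 0 0"}}

```text
time: 19.55
position: [0.5096, -0.2793, 0.2217]
orientation: [[0.003, 1.0, 0.001], [1.0, -0.003, -0.0], [-0.0, 0.001, -1.0]]
wrist_force: [0.3, -1.7, 0.4]
grip_width: -0.0
grip_force: 0.0
```

Call:
{"name": "step_arm", "arguments": {"series": "0 -0.1 0 0 0 0; 0 -0.2 0 0 0 0; 0 -0.25 0 0 0 0; 0 -0.26 0 0 0 0; 0 -0.26 0 0 0 0"}}

```text
time: 20.18
position: [0.381, -0.2792, 0.2199]
orientation: [[0.003, 1.0, 0.002], [1.0, -0.003, -0.001], [-0.001, 0.002, -1.0]]
wrist_force: [0.7, -0.5, 0.4]
grip_width: -0.001
grip_force: 0.0
```

```bash
python3 - <<'E'
from m import *
meas('f',.085,.160)
f=np.load('pics/f_top.npz');W=f['W'];v=f['p'].max(2);m=(v<60)&(abs(W[...,2]-.09)<.06)&(np.hypot(W[...,0]-.511,W[...,1]+.275)<.05);print(m.sum(),W[m].mean(0))
for k,(u,w) in dict(dish=(291,316),glass=(247,180),bottle2=(492,295)).items():
    a=np.load('pics/Wtop.npy')[w-30:w+31,u-30:u+31];b=W[w-30:w+31,u-30:u+31];print(k,np.nanmedian(abs(a-b)[...,2]),(abs(a-b)[...,2]>.01).mean())
a=cv2.imread('pics/f_side.png');w=cv2.imread('pics/f_top.png');cv2.imwrite('pics/v3.png',cv2.hconcat([cv2.resize(a[130:430,190:440],(400,480)),cv2.resize(w[100:340,130:530],(400,480))]))
E
```

```text
top hold 0
top base 143 [ 0.5316 -0.1242] 0.0314 z 0.1603
side hold 0
side base 304 [ 0.5304 -0.1267] 0.0315 z 0.1589
wrist hold 0
wrist base 313 [ 0.5279 -0.1329] 0.0219 z 0.1612
20.275 [ 0.3816 -0.2789  0.2196] [[0.002, 1.0, 0.002], [1.0, -0.002, -0.0], [-0.0, 0.002, -1.0]] [-0.4  0.2 -0.1] -0.0008774557845930736
278 [ 0.51037715 -0.28088518  0.06064791]
dish 0.00176733368142723 0.0064498790647675355
glass 0.0017477936438163866 0.011556033324375168
bottle2 0.0016838756877444183 0.0064498790647675355
```

View pics/v3.png

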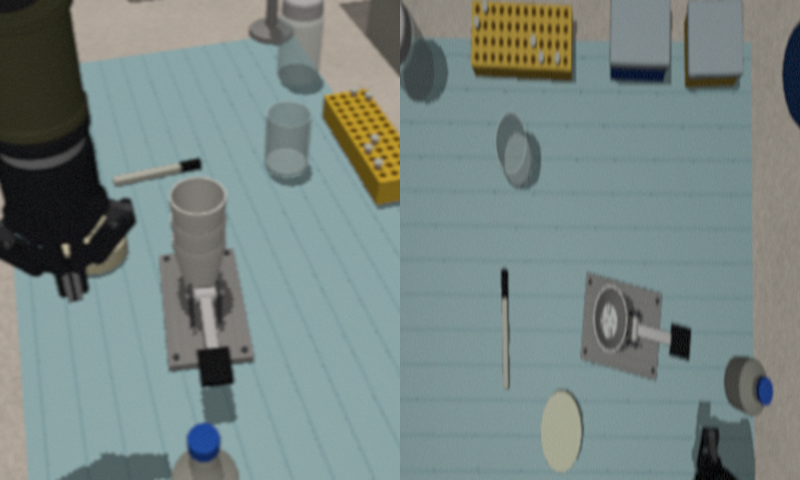

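The picture shows an upright three-beaker stack and the lever level, with the paddle at z = 61 mm. The bystanders have not moved and the arm is clear.

```bash
python3 -c "
from workcell import ticket
print(ticket.sign_off())"
```

```text
the job is handed in; nothing more can be done
None
```

Both loose beakers are nested and fully seated in the carrier beaker, the clamp lever has clicked over and stays down, nothing else on the bench was moved, and the job was handed in at about 20 s of the 64 s allowed.

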